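# Clip the green batch tag to the green tile tray

### The arm

A 6-joint arm with a two-finger parallel gripper is mounted at the origin on the work surface. World frame = base frame: x ahead of the robot, y to its left, z up, the work surface at z = 0. Lengths are in m, angles in rad, forces in N, time in s.
With the tool pointing down it reaches from about 0.3 to 0.875 m from the base axis. Payload 6.4 kg.
Tool frame: the origin (TCP) lies between the finger pads; the fingertips stand 22 mm ahead of it and the grasp point (between the pads) lies 3 mm ahead of it; z points along the fingers, y is the line along which they close (so a half turn about z gives the same grasp; the last joint's range is limited). The gripper opens to 85 mm and grips with 20 to 120 N. Pads are 22 mm wide; open, the fingers measure 114 mm over their backs; the gripper's body (76 mm by 85 mm) begins 54 mm behind the grasp point. The pads swing forward as they close: fully open they stand 13 mm farther back than shut.
Start: joints at [1.067, 0.181, 1.607, -0, 1.354, -0.206], TCP at [0.169, 0.55, 0.253] pointing down, gripper open.
Joint ranges: [-2.99, 2.99], [-0.89, 2.07], [0.3, 2.58], [-1.14, 4.28], [0, 2.63], [-3.12, 3.12]. Speed limits (rad/s): [2.57, 2.57, 3.01, 3.14, 3.14, 3.14].

### API

Orientations are given as a unit quaternion [w, x, y, z].
In Python, from bench import ctrl, imaging, workorder gives the robot as it stands.
- The arm moves only by the shell command python3 -m pendant 'ROWS' [OPENING]. ROWS is JSON, a list of rows, each a list of 4 numbers: the shift along the tool's x, y, z in cm, then the turn about the tool's z in degrees. In form: [[dx, dy, dz, roll], ...]. A call has 1 to 12 rows; each row is the pose to reach, as a shift and turn from the pose commanded when the call began, along the tool's axes at that moment; what a row does not reach only later rows make up. A row lasts 1/12 s, in which the tool goes at most 41.7 mm and 7.16 degrees, less where a joint would pass 70% of its speed; a pose out of reach is approached as far as the arm can. A call with a gripper value outside its range is refused whole. OPENING is the opening, from 0 (shut) to 1 (fully open), set as the call begins (- or left out, the last holds). The fingers move at their own pace and stop on an object; the grip force is fixed at half the most. Time passes only in rows, so rows that repeat a pose let the fingers close. It gives the time, the measured TCP pose, the force, the opening and the grip force at its end, in the units of the state.
- ctrl.get_obs(): the state, without advancing time (a new reading comes with each control period).
- imaging.camera(name): name is "scene" or "top"; returns the picture (420x560x3 uint8, red, green, blue); there is no depth.
- imaging.camera_info(name): a dict with "K" (3x3 intrinsics, pixels), "k1" (the pictures are not rectified: a ray, as slopes to the right and down, at radius r is drawn at 1 + k1 r^2 times it, then the intrinsics apply), "T" (4x4, takes a point from camera to world coordinates). Camera axes: x right, y up, looking along -z (the intrinsics and any distortion apply to the point x, -y, -z); pixel columns grow to the right and rows downward; lengths in m; the calibration is good to about 2 mm. A picture is of the moment at which its call begins. camera_info takes no time and is no camera call.
- workorder.hand_in(): hands the job in; it is judged then, once.
The state is a dict: "time_s": time; "q": joint angles; "dq": joint speeds; "joint_efforts": joint torques, N m; "eef_pos": TCP position; "eef_rot": TCP orientation; "wrist_force": force on the tool from outside, world axes, zero at the start; "torque": the same for the moment, N m; "opening": opening from 0.0 (shut) to 1.0 (fully open); "grasp_force": force on a finger pad.
Only numpy, scipy, OpenCV 4.12 (cv2) and the standard library are available. Lean on these libraries where they do the work, as an engineer would, in place of code of your own. Each camera call takes 0.05 s, during which the arm holds its last target. There are 200 camera calls.

### The job

Pick up the snap clip with the green tag, press its sprung gate against the steel eye on the front of the green tile tray until the eye has snapped inside the hook, and tug it back with about 6 N to prove that the gate holds. Work gently so that the eye is not strained, leave the clip lying flat on the table, hooked on the eye, and leave the other things where they are.

Things in the scene. Friction and masses are not known exactly. Their poses are not given: they have to be found in the camera images.
- clip: Loose steel snap clip (0.13 kg) with a green tag, lying flat, 165 mm long, 14 mm high. Origin: centre of the underside of its dark barrel, 36 (x) by 18 (y) by 14 mm: grip it there, across y, from above. x axis: forward to the hook; z up. Tag: x -88 to -28 mm, 40 mm wide, 5 mm thick. Hook: x 26 to 77 mm, y -22 to 22 mm.
- clip_pocket (a point): Deepest place of the 10 mm eye bar's axis in the hook, at x 39, y 0, z 7 mm in the clip's frame, axes as the clip's; the cross bar's face is at x 34 mm. The gate snaps shut behind an entering bar only within the last 1 to 3 mm before this place, so push until the bar bottoms. Inside, the hook is 28 mm wide.
- gate (a joint): The brass spring gate, in rad: 0 shut, 0.95 pushed fully inward. It opens only inward and its spring closes it: pushing it aside with a bar takes about 1 to 5 N, falling to almost nothing just before it snaps back to 0; the next rise of force is the bar bottoming in the hook.
- gate_bar: The brass gate itself, a bar 6 mm wide and 31 mm long; origin at its hinge (x 72, y -16 mm in the clip's frame), on the clip's underside; with the gate shut its axes are the clip's, and it turns about z as joint gate grows.
- clip_mouth (a point): Middle of the shut gate, at x 64, y -4, z 7 mm in the clip's frame; its x axis is the shut gate's outward normal, 33 degrees left of the clip's x axis. The mouth lies between the gate's hinge (x 72, y -16 mm) and the nose (round tip, radius 4 mm, centred at x 62, y 14 mm). A 10 mm bar passes at clip y -4 to 4 mm, best 0 to 2, with the clip moved along its x.
- tray_green: Fixed green tray of tiles, 140 (x) by 200 (y) by 50 mm high, origin: centre of its underside, z up; its front, with the eye, is at x -70 mm. The eye is a rigid closed loop: an upright 10 mm round bar from the table to 45 mm high, with a level leg from its top to the tray (36 mm free below). So the clip goes on only through its gate, below the leg, moving along the tray's +x.
- tray_green_eye (a point): Usual place of the axis of the green tray's upright eye bar, 7 mm above the table, 64 mm in front of the tray's front, on its centre line; axes as the tray's. The eye is screwed in by hand: the real bar stands up to 14 mm nearer to or farther from the tray than this point, by an amount not measured; sideways it is true.
- tray_blue: Fixed blue tray, same size and same eye as the green one; not to be used. Origin at the centre of its underside.
- spare_clip: Another loose clip, with a blue tag, same shape and origin; leave it alone.
- glue: White glue bottle with orange cap, 52 mm across, 150 mm high, origin at the centre of its underside; leave it alone.
- cup: White ceramic cup, 64 mm across, 50 mm high, origin at the centre of its underside; leave it alone.
- pencil_pot: Aluminium pot of pencils, 90 mm across, pencils up to 185 mm high, origin at the centre of its underside; leave it alone.
- spatula: Small spatula, 190 mm long, lying on the table; leave it alone.
- bowl: Blue bowl, 100 mm across, 40 mm high, origin at the centre of its underside; leave it alone.
Mind the look-alikes: they are no part of the job. Leave any orange or red look-alike of the clip alone.

How it is judged:
By the outcome, as a careful person would: the job done as asked, in the order asked, and still so for the second after the job is handed in, with the robot touching nothing.
It also fails if it takes over 56 s, if anything falls off the work surface, if the arm or the gripper's body presses on something with over 40 N, if the wrist force passes 120 N, or if a joint passes its speed limit or range.

## Working session

There is one attempt and no reset: what is moved stays moved. The work goes in short steps, Python scripts to look and compute and a shell command to move; the robot and the scene stay as the last step left them, time stands still between calls to the robot, and variables do not carry over. Pictures are saved under pics/ and viewed, at most 10 in all, crops included, and the job is handed in when it is done.

```bash
mkdir -p pics; python3 - <<'E'
from bench import ctrl, imaging
import cv2
for n in("scene","top"):
    cv2.imwrite(f"pics/{n}0.png",imaging.camera(n)[:,:,::-1]); i=imaging.camera_info(n); print(n,i)
print(ctrl.get_obs())
E
```

```text
scene {'K': array([[423.8904722 ,   0.        , 279.2770267 ],
       [  0.        , 423.8904722 , 212.96879064],
       [  0.        ,   0.        ,   1.        ]]), 'k1': -0.0989041627588587, 'T': array([[-0.30710526, -0.56058008,  0.76904898,  1.28667416],
       [ 0.95164143, -0.18773599,  0.24317441,  0.23542203],
       [ 0.00805944,  0.80653901,  0.59112593,  0.64934409],
       [ 0.        ,  0.        ,  0.        ,  1.        ]])}
top {'K': array([[522.07786327,   0.        , 279.05165663],
       [  0.        , 522.07786327, 203.59923105],
       [  0.        ,   0.        ,   1.        ]]), 'k1': 0.04958674728450302, 'T': array([[-0.01552389,  0.9907184 , -0.13504095,  0.23978374],
       [-0.99986137, -0.01456823,  0.00806216,  0.01496813],
       [ 0.00602002,  0.13514739,  0.99080722,  1.68184274],
       [ 0.        ,  0.        ,  0.        ,  1.        ]])}
{'time_s': 0.1, 'q': array([ 1.06669870e+00,  1.81481791e-01,  1.60789540e+00, -1.02276367e-05,
        1.35384158e+00, -2.06280871e-01]), 'dq': array([-1.02483900e-03, -5.87116618e-04, -1.76967652e-03,  7.55731559e-04,
        3.00090463e-03, -7.10470938e-05]), 'joint_efforts': array([ 1.06967720e-03, -4.45877337e+01, -3.52237272e+01, -2.87602197e-04,
        4.35036316e-03, -1.15310556e-05]), 'eef_pos': array([0.16846827, 0.54927544, 0.25247187]), 'eef_rot': array([-2.78073812e-04,  1.48357536e-01,  9.88933456e-01, -7.64043346e-04]), 'wrist_force': array([-0.08206314, -0.48944604, -0.12649987]), 'torque': array([-0.0536666 , -0.04038347,  0.01047859]), 'grasp_force': 0.0, 'opening': 0.996747304935877}
```

View pics/top0.png

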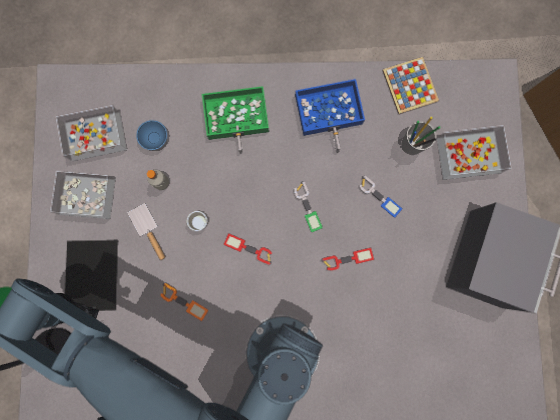

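View pics/scene0.png

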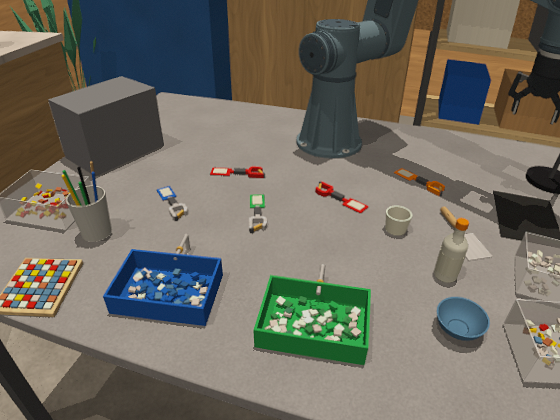

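```bash
cat > h.py <<'E'
import numpy as np, cv2
from bench import ctrl, imaging
class Cam:
    def __init__(s,n):
        i=imaging.camera_info(n); s.K,s.k,s.T=i["K"],i["k1"],i["T"]; s.d=np.array([s.k,0,0,0,0.])
        s.R=s.T[:3,:3]@np.diag([1,-1,-1]); s.c=s.T[:3,3]
    def w(s,px,z):  # pixels -> world at height z
        u=cv2.undistortPoints(np.array(px,float).reshape(-1,1,2),s.K,s.d)[:,0]
        r=np.c_[u,np.ones(len(u))]@s.R.T
        return s.c+r*((z-s.c[2])/r[:,2:])
    def p(s,P):
        return cv2.projectPoints(np.array(P,float).reshape(-1,1,3),cv2.Rodrigues(s.R.T)[0],-s.R.T@s.c,s.K,s.d)[0][:,0]
def local(P,x,y,a):
    P=np.array(P,float); c,s=np.cos(a),np.sin(a)
    return np.c_[x+c*P[:,0]-s*P[:,1],y+s*P[:,0]+c*P[:,1],P[:,2]]
def blobs(im,lo,hi):
    m=cv2.inRange(cv2.cvtColor(im,cv2.COLOR_RGB2HSV),lo,hi)
    m=cv2.morphologyEx(m,cv2.MORPH_CLOSE,np.ones((3,3)))
    return [c[:,0] for c in cv2.findContours(m,cv2.RETR_EXTERNAL,cv2.CHAIN_APPROX_NONE)[0] if cv2.contourArea(c)>30]
E
python3 - <<'E'
from h import *
for n in("top","scene"):
    im=cv2.imread(f"pics/{n}0.png")[:,:,::-1]; C=Cam(n)
    for c in blobs(im,(45,90,40),(80,255,255)):
        big=cv2.contourArea(c)>800
        W=C.w(c,.05 if big else .005)
        r=cv2.minAreaRect((W[:,:2]*1000).astype(np.float32))
        print(n,c.min(0),c.max(0),r)
im=cv2.imread("pics/top0.png"); cv2.imwrite("pics/top1.png",cv2.resize(im[85:235,200:340],None,fx=4,fy=4,interpolation=cv2.INTER_CUBIC))
im=cv2.imread("pics/scene0.png"); cv2.imwrite("pics/sc1.png",cv2.resize(im[185:300,240:380],None,fx=5,fy=5,interpolation=cv2.INTER_CUBIC))
E
```

```text
top [  0 287] [ 11 306] ((190.256591796875, 856.6455078125), (57.17947006225586, 33.219085693359375), 3.646286725997925)
top [305 211] [321 231] ((409.5364990234375, -107.47681427001953), (58.786170959472656, 38.569454193115234), 20.9193115234375)
top [202  87] [268 138] ((761.115478515625, 139.65087890625), (152.2135467529297, 199.39097595214844), 6.746526718139648)
scene [254 275] [370 364] ((785.4263916015625, 144.1317138671875), (175.06991577148438, 199.4788360595703), 6.831345558166504)
scene [250 195] [264 207] ((415.1647644042969, -102.92433166503906), (58.056121826171875, 37.517303466796875), 21.087392807006836)
scene [ 78 182] [ 87 204] ((530.69775390625, -581.6566162109375), (127.79093933105469, 8.776155471801758), 47.78654861450195)
scene [13 11] [30 31] ((-1384.582275390625, -2806.820068359375), (1062.4183349609375, 46.52253341674805), 51.611846923828125)
scene [62  0] [81 66] ((-1327.960205078125, -2211.26318359375), (2356.464599609375, 132.2935333251953), 41.16249465942383)
scene [24  0] [56 31] ((-1690.85693359375, -2857.657958984375), (1848.6890869140625, 241.43272399902344), 48.355159759521484)
```

View pics/top1.png

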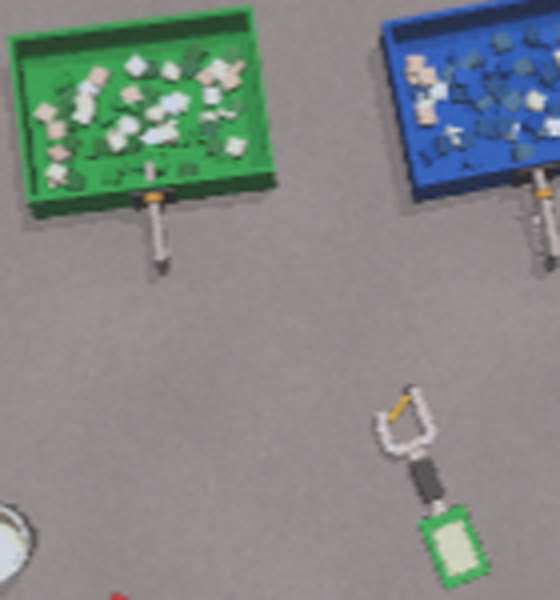

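View pics/sc1.png

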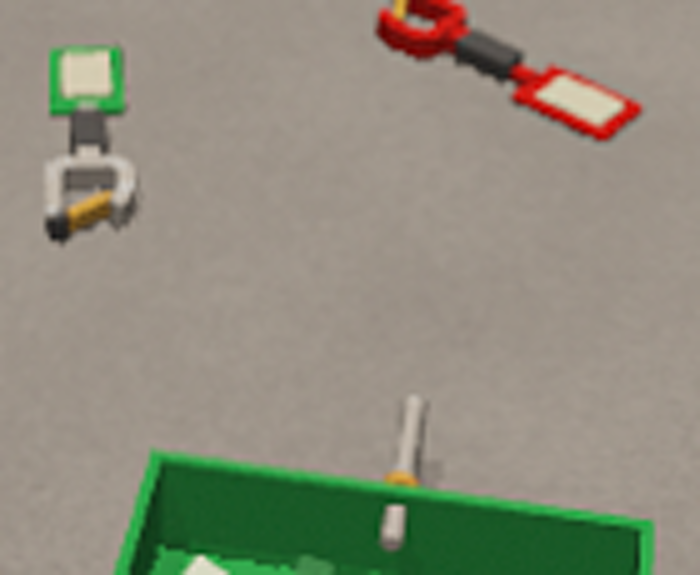

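```bash
cat >> h.py <<'E'
from scipy.spatial.transform import Rotation as Rn
def plan(x,y,z,yaw):  # yaw of clip x axis (deg); tool x is held opposite to it
    o=ctrl.get_obs(); q=o["eef_rot"]; R=Rn.from_quat([*q[1:],q[0]]).as_matrix()
    d=R.T@(np.array([x,y,z])-o["eef_pos"])*100
    cur=np.degrees(np.arctan2(R[1,0],R[0,0])); roll=-((yaw+180-cur+180)%360-180)
    print("rows target",np.round(d,2),round(roll,2),"tool x yaw",round(cur,2),"tilt",np.round(R[:,2],4)[:2], "F",np.round(o["wrist_force"],2),"t",o["time_s"])
E
python3 -c "
from h import *
plan(.4665,-.0845,.12,21)"
```

```text
rows target [-47.09 -51.82  13.31] -38.06 tool x yaw 162.94 tilt [-0.0008 -0.0014] F [-0.08 -0.49 -0.13] t 0.1
```

```bash
python3 -m pendant '[[-1,-1.1,0,-1],[-3,-3.3,0,-4],[-5.5,-6,0,-7],[-8,-8.8,0,-11],[-10.5,-11.5,0,-15],[-13,-14.3,0,-19],[-15.5,-17,0,-23],[-18,-19.8,0,-27],[-20.5,-22.5,0,-31],[-23,-25.3,0,-35],[-25.5,-28,0,-38],[-28,-30.8,0,-38]]' 1
python3 -m pendant '[[0,0,0,0],[0,0,0,0]]'
python3 -c "
from h import *
plan(.4665,-.0845,.12,21)"
```

```text
time_s: 1.1
eef_pos: [0.3461, 0.1715, 0.2532]
eef_rot: [0.0, -0.183, 0.983, 0.0]
wrist_force: [1.6, 0.2, -0.4]
opening: 0.999
grasp_force: 0.0
time_s: 1.27
eef_pos: [0.3467, 0.1714, 0.2532]
eef_rot: [-0.0, -0.179, 0.984, 0.0]
wrist_force: [0.0, 0.8, -0.5]
opening: 1.002
grasp_force: 0.0
rows target [ -2.21 -28.17  13.31] -0.39 tool x yaw -159.39 tilt [-0.0003  0.0001] F [ 0.03  0.8  -0.46] t 1.2667
```

```bash
python3 -m pendant '[[-0.1,-1,0,0],[-0.3,-3.5,0.5,0],[-0.5,-7,1.5,0],[-0.8,-10.5,3,0],[-1.1,-14,4.5,0],[-1.4,-17.5,6,0],[-1.6,-20.5,7.5,0],[-1.8,-23.5,9,0],[-2,-26,10.5,-0.4],[-2.2,-27.7,12,-0.4],[-2.2,-28.2,13,-0.4],[-2.2,-28.2,13.3,-0.4]]'
python3 - <<'E'
from h import *
plan(.4665,-.0845,.12,21)
a=imaging.camera("scene")[:,:,::-1]; b=imaging.camera("top")[:,:,::-1]
cv2.imwrite("pics/m2.png",np.hstack([cv2.resize(a[120:270,190:320],None,fx=3,fy=4/4*3),cv2.resize(b[140:290,240:370],None,fx=3,fy=3)]))
E
```

```text
time_s: 2.27
eef_pos: [0.4666, -0.0814, 0.1183]
eef_rot: [-0.001, -0.185, 0.983, 0.001]
wrist_force: [-0.5, 0.4, -0.3]
opening: 1.004
grasp_force: 0.0
rows target [ 0.12 -0.29 -0.17] 0.34 tool x yaw -158.66 tilt [-0.0033  0.0018] F [-0.53  0.39 -0.27] t 2.2667
```

View pics/m2.png

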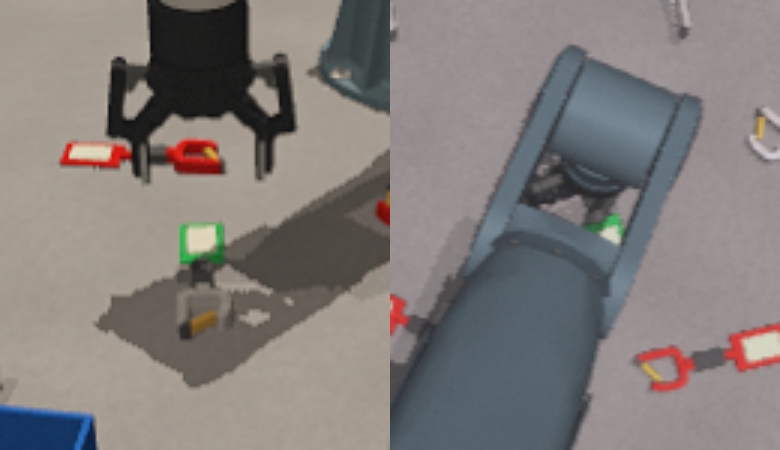

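```bash
python3 -m pendant '[[0,0,1,0],[0,0,3,0],[0,0,5,0],[0,0,7,0],[0,0,8.5,0],[0,0,9.2,0],[0,0,9.5,0],[0,0,9.5,0],[0,0,9.5,0]]' 0.6
python3 - <<'E'
from h import *
plan(.4665,-.0845,.025,21)
a=imaging.camera("scene")[:,:,::-1]
cv2.imwrite("pics/s3.png",cv2.resize(a[150:250,200:320],None,fx=6,fy=6))
E
```

```text
time_s: 3.12
eef_pos: [0.468, -0.0823, 0.0261]
eef_rot: [0.001, -0.185, 0.983, -0.0]
wrist_force: [-0.3, -0.5, 0.6]
opening: 0.604
grasp_force: 0.0
rows target [ 0.22 -0.15  0.11] 0.37 tool x yaw -158.63 tilt [ 0.0014 -0.0006] F [-0.26 -0.46  0.57] t 3.1167
```

View pics/s3.png

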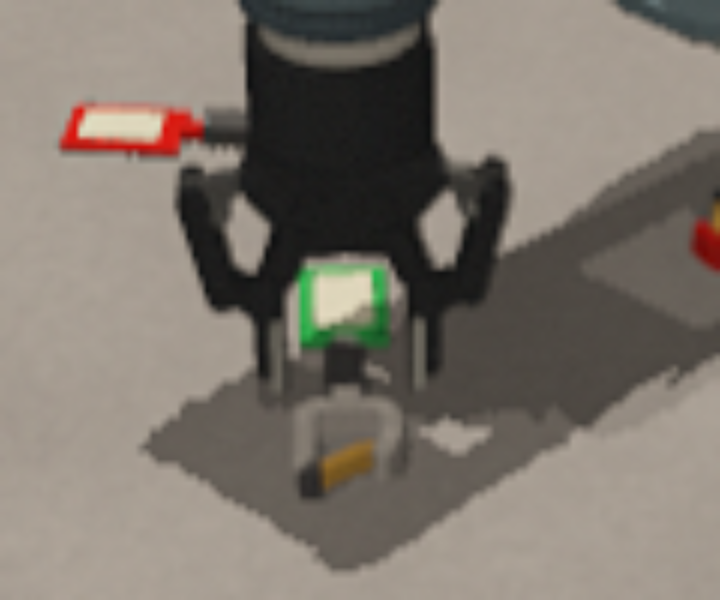

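```bash
python3 -m pendant '[[0,0,0,0],[0,0,0,0],[0,0,0,0],[0,0,0,0],[0,0,0,0],[0,0,0,0],[0,0,0,0],[0,0,0,0]]' 0
python3 -m pendant '[[0,0,-0.5,0],[0,0,-1.5,0],[0,0,-2.5,0],[0,0,-3,0],[0,0,-3,0]]'
python3 - <<'E'
from h import *
plan(.4665,-.0845,.025,21)
C=Cam("scene"); T=Cam("top")
# eye leg tip in each view (top of upright bar, z=.045)
print(T.w([[200+162/4,85+268/4]],.045)*1000, C.w([[240+415/5,185+398/5]],.045)*1000)
a=np.radians(6.8)
for c in((761.1,139.65),(785.4,144.1)):
    print(c[0]-134*np.cos(a),c[1]-134*np.sin(a))
E
```

```text
time_s: 3.83
eef_pos: [0.468, -0.0827, 0.0262]
eef_rot: [0.001, -0.185, 0.983, -0.0]
wrist_force: [-1.6, 0.9, 6.4]
opening: 0.19
grasp_force: 59.2
time_s: 4.25
eef_pos: [0.4686, -0.0829, 0.0572]
eef_rot: [0.001, -0.185, 0.983, -0.001]
wrist_force: [0.2, -1.1, -1.3]
opening: 0.186
grasp_force: 58.8
rows target [ 0.26 -0.06  3.22] 0.34 tool x yaw -158.66 tilt [ 0.0031 -0.0014] F [ 0.24 -1.14 -1.3 ] t 4.25
[[631.50900709 122.555012    45.        ]] [[644.09985843 128.51696122  45.        ]]
628.0426219137241 123.78386824692888
652.3426219137241 128.23386824692886
```

```bash
python3 - <<'E'
from h import *
plan(.538,.1136,.040,6.8)
print(Cam("top").w([[197,221]],.05))
E
```

```text
rows target [-13.61  15.78   1.71] 14.54 tool x yaw -158.66 tilt [ 0.0031 -0.0014] F [ 0.24 -1.14 -1.3 ] t 4.25
[[0.41095183 0.25962439 0.05      ]]
```

```bash
python3 -m pendant '[[-0.6,0.7,0,1],[-2,2.4,0,3],[-4,4.6,0,5],[-6,7,0,7],[-8,9.3,0,9],[-10,11.6,0,11],[-11.7,13.6,0.4,13],[-12.9,15,0.9,14.5],[-13.5,15.7,1.4,14.5],[-13.6,15.8,1.7,14.5],[-13.6,15.8,1.7,14.5]]'
python3 - <<'E'
from h import *
plan(.538,.1136,.040,6.8)
a=imaging.camera("scene")[:,:,::-1]; b=imaging.camera("top")[:,:,::-1]
cv2.imwrite("pics/scene4.png",a);cv2.imwrite("pics/top4.png",b)
cv2.imwrite("pics/m4.png",np.hstack([cv2.resize(a[190:300,270:370],None,fx=4,fy=4,interpolation=2),cv2.resize(b[110:220,190:290],None,fx=4,fy=4,interpolation=2)]))
E
```

```text
time_s: 5.17
eef_pos: [0.5355, 0.1142, 0.0372]
eef_rot: [-0.001, -0.061, 0.998, -0.0]
wrist_force: [0.2, -0.6, -2.0]
opening: 0.189
grasp_force: 58.8
rows target [-0.24 -0.09 -0.28] 0.14 tool x yaw -173.06 tilt [-0.0022 -0.0003] F [ 0.2  -0.58 -2.03] t 5.1667
```

View pics/m4.png

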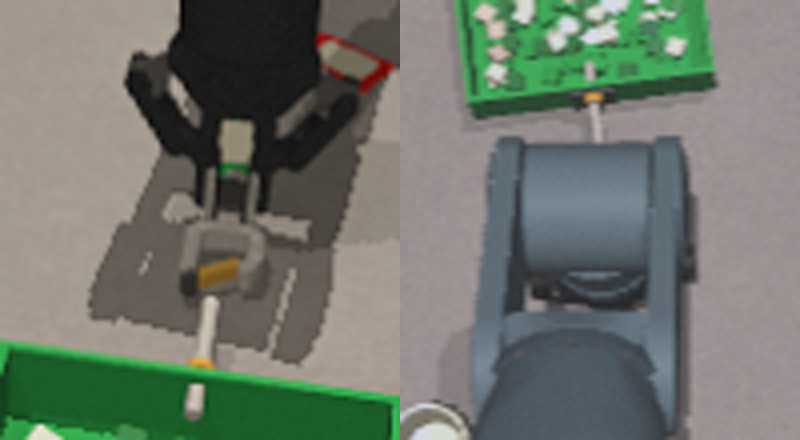

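```bash
cat > meas.py <<'E'
from h import *
def meas(im,dz):
    C=Cam("scene"); o=ctrl.get_obs(); q=o["eef_rot"]; R=Rn.from_quat([*q[1:],q[0]]).as_matrix()
    a=np.arctan2(-R[1,0],-R[0,0]); p=o["eef_pos"]
    tow=lambda P:(np.c_[np.cos(a)*(P[:,0]-p[0])+np.sin(a)*(P[:,1]-p[1]),-np.sin(a)*(P[:,0]-p[0])+np.cos(a)*(P[:,1]-p[1])]*1000).round(1)
    hsv=cv2.cvtColor(im,cv2.COLOR_RGB2HSV)
    for nm,lo,hi,z in(("gate",(12,130,60),(28,255,255),.0125),("tag",(45,90,40),(80,255,255),.005)):
        m=cv2.inRange(hsv,lo,hi); m[:200]=0; m[275 if nm=="gate" else 245:]=0; m[:,:295]=0; m[:,360:]=0
        v,u=np.nonzero(m); print(nm,len(u),u.mean().round(1),v.mean().round(1),"tool-frame mm",tow(C.w([[u.mean(),v.mean()]],z+dz)))
    mid=[]
    for r in range(266,278):
        row=im[r,310:332].astype(float).min(1); k=np.clip(row-np.percentile(row,55)-15,0,None)
        if k.sum()>0: mid.append([310+(k*np.arange(22)).sum()/k.sum(),r])
    mid=np.array(mid); W=C.w(mid,.0405)
    f=np.polyfit(W[:,0],W[:,1],1); print("yaw of eye leg",np.degrees(np.arctan(f[0])), "clip yaw",np.degrees(a)); print(np.c_[mid.round(1),tow(W)])
if __name__=="__main__":
    im=cv2.imread("pics/scene4.png")[:,:,::-1]; meas(im,.011)
    print(im[270,308:334].tolist())
E
python3 meas.py
```

```text
gate 50 323.7 257.9 tool-frame mm [[64.3  0.4]]
tag 18 327.8 230.4 tool-frame mm [[-43.1  -1.1]]
yaw of eye leg 5.726405023724085 clip yaw 6.823772149738376
[[322.3 266.  108.9   1.1]
 [322.  267.  112.    0.9]
 [321.8 268.  115.1   0.8]
 [321.7 269.  118.1   0.9]
 [321.6 270.  121.1   1. ]
 [321.5 271.  124.1   1.1]
 [319.3 272.  127.8  -2.8]
 [320.  273.  130.5  -1.2]
 [320.7 274.  133.1   0.7]
 [320.6 275.  136.    0.7]
 [320.5 276.  138.9   0.8]
 [320.4 277.  141.8   1.1]]
[[97, 91, 82], [100, 93, 86], [101, 93, 87], [101, 93, 87], [102, 94, 88], [101, 95, 87], [102, 95, 88], [103, 96, 88], [103, 96, 88], [101, 93, 87], [101, 94, 86], [103, 97, 88], [153, 145, 133], [199, 189, 176], [198, 187, 175], [165, 156, 143], [94, 88, 81], [99, 91, 84], [100, 93, 85], [100, 93, 86], [102, 96, 88], [103, 97, 89], [105, 98, 90], [103, 96, 88], [104, 97, 89], [104, 96, 89]]
```

```bash
cat > ov.py <<'E'
from h import *
import sys
def ov(im,dz,out,x0,y0,w,h,s,bar=None):
    C=Cam("scene"); o=ctrl.get_obs(); q=o["eef_rot"]; R=Rn.from_quat([*q[1:],q[0]]).as_matrix()
    a=np.arctan2(-R[1,0],-R[0,0]); p=o["eef_pos"]
    z=cv2.resize(im[y0:y0+h,x0:x0+w,::-1],None,fx=s,fy=s,interpolation=2)
    def dr(P,col,closed=True):
        u=(C.p(local(np.array(P)/1000+[0,0,dz],p[0],p[1],a))-[x0,y0]+.5)*s
        cv2.polylines(z,[u.round().astype(np.int32)],closed,col,1)
    dr([(26,-22,14),(77,-22,14),(77,22,14),(26,22,14)],(255,0,255)); dr([(72,-16,14),(62,14,14)],(0,0,255),False)
    dr([(-18,-9,14),(18,-9,14),(18,9,14),(-18,9,14)],(255,255,0)); dr([(-28,-20,5),(-88,-20,5),(-88,20,5),(-28,20,5)],(255,0,0))
    if bar: dr([(bar,0,45-dz*1000),(bar,0,-dz*1000)],(0,0,255),False)
    cv2.imwrite(out,z)
if __name__=="__main__": ov(cv2.imread("pics/scene4.png")[:,:,::-1],.011,"pics/o4.png",300,212,50,70,8,None)
E
python3 ov.py
```

```text
(no output)
```

View pics/o4.png

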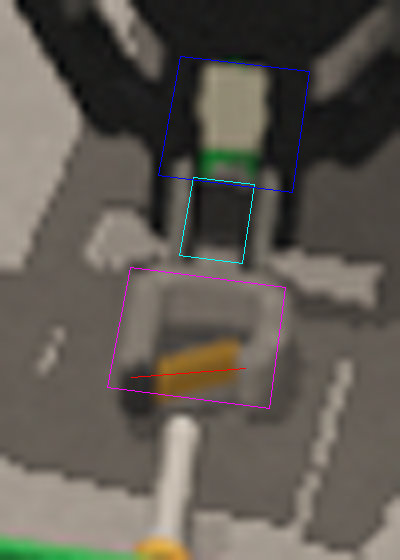

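```bash
python3 -m pendant '[[0,-0.1,0.3,0],[0,-0.17,0.7,0],[0,-0.17,0.9,0],[0,-0.17,0.9,0],[0,-0.17,0.9,0]]'
python3 - <<'E'
from h import *
from ov import ov
plan(.538,.1136,.0275,6.8)
a=imaging.camera("scene"); dz=ctrl.get_obs()["eef_pos"][2]-.0262
ov(a,dz,"pics/o5.png",300,212,50,70,8)
E
```

```text
time_s: 5.68
eef_pos: [0.5365, 0.1122, 0.0291]
eef_rot: [-0.0, -0.059, 0.998, 0.0]
wrist_force: [0.0, 0.2, -0.6]
opening: 0.188
grasp_force: 58.8
rows target [-0.16  0.12  0.16] 0.01 tool x yaw -173.19 tilt [-0.0005  0.    ] F [ 0.    0.2  -0.63] t 5.6833
```

View pics/o5.png

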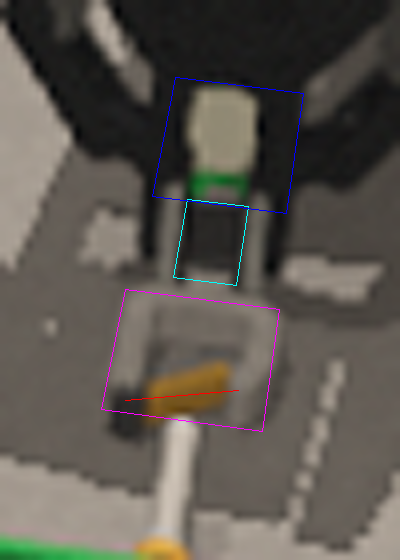

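```bash
python3 -m pendant '[[-0.2,0,0.1,0],[-0.5,0,0.1,0],[-0.9,0,0.1,0],[-1.3,0,0.1,0],[-1.7,0,0.1,0],[-2,0,0.1,0],[-2.2,0,0.1,0],[-2.2,0,0.1,0]]'; python3 -m pendant '[[-0.1,0,0,0],[-0.2,0,0,0],[-0.3,0,0,0],[-0.4,0,0,0]]'; python3 -m pendant '[[-0.1,0,0,0],[-0.2,0,0,0],[-0.3,0,0,0],[-0.4,0,0,0]]'
```

```text
time_s: 6.4
eef_pos: [0.5591, 0.1152, 0.0283]
eef_rot: [0.0, -0.06, 0.998, -0.0]
wrist_force: [0.1, 0.5, -1.8]
opening: 0.186
grasp_force: 58.8
time_s: 6.73
eef_pos: [0.5625, 0.1157, 0.0283]
eef_rot: [-0.0, -0.06, 0.998, -0.0]
wrist_force: [-0.9, -0.7, -2.0]
opening: 0.189
grasp_force: 58.8
time_s: 7.07
eef_pos: [0.5666, 0.1161, 0.0283]
eef_rot: [-0.0, -0.06, 0.998, 0.0]
wrist_force: [0.2, 0.4, -2.5]
opening: 0.187
grasp_force: 58.8
```

```bash
for i in 1 2 3; do echo; python3 -m pendant '[[-0.1,0,0,0],[-0.2,0,0,0],[-0.3,0,0,0],[-0.3,0,0,0]]' | grep -E 'eef_pos|wrist|time'; done
```

```text
time_s: 7.4
eef_pos: [0.5697, 0.1165, 0.0283]
wrist_force: [-1.5, -0.7, -2.4]

time_s: 7.73
eef_pos: [0.5727, 0.1168, 0.0284]
wrist_force: [0.4, 0.5, -2.4]

time_s: 8.07
eef_pos: [0.5757, 0.1172, 0.0284]
wrist_force: [0.8, 0.4, -1.0]
```

```bash
for i in 1 2 3; do echo; python3 -m pendant '[[-0.1,0,0,0],[-0.2,0,0,0],[-0.2,0,0,0],[-0.2,0,0,0]]' | grep -E 'eef_pos|wrist|time'; done; python3 - <<'E'
from h import *
im=imaging.camera("scene"); cv2.imwrite("pics/s6.png",im[:,:,::-1])
print(ctrl.get_obs()["torque"])
from meas import meas
meas(im,.002)
E
```

```text
time_s: 8.4
eef_pos: [0.5775, 0.1174, 0.0283]
wrist_force: [0.2, -0.2, -1.2]

time_s: 8.73
eef_pos: [0.5791, 0.1176, 0.0281]
wrist_force: [-0.8, -0.2, -1.0]

time_s: 9.07
eef_pos: [0.5811, 0.1179, 0.0281]
wrist_force: [-2.5, -0.4, -1.6]
[-0.19083359  0.4144109  -0.05020809]
gate 10 320.2 273.1 tool-frame mm [[58.4 -1.3]]
tag 0 nan nan tool-frame mm [[nan nan]]
yaw of eye leg -13.975934342939166 clip yaw 6.836278049305578
[[3.282e+02 2.660e+02 6.100e+01 1.390e+01]
 [3.263e+02 2.670e+02 6.480e+01 1.040e+01]
 [3.210e+02 2.690e+02 7.290e+01 2.000e-01]
 [3.265e+02 2.700e+02 7.360e+01 1.180e+01]
 [3.293e+02 2.710e+02 7.540e+01 1.780e+01]
 [3.209e+02 2.720e+02 8.180e+01 1.200e+00]
 [3.210e+02 2.730e+02 8.460e+01 1.700e+00]
 [3.210e+02 2.740e+02 8.750e+01 2.000e+00]
 [3.209e+02 2.750e+02 9.050e+01 2.000e+00]
 [3.207e+02 2.760e+02 9.340e+01 2.000e+00]
 [3.206e+02 2.770e+02 9.630e+01 2.200e+00]]meas.py:9: RuntimeWarning: Mean of empty slice.
  v,u=np.nonzero(m); print(nm,len(u),u.mean().round(1),v.mean().round(1),"tool-frame mm",tow(C.w([[u.mean(),v.mean()]],z+dz)))
  ret = ret.dtype.type(ret / rcount)
```

```bash
for i in 1 2 3; do echo; python3 -m pendant '[[-0.1,0,0,0],[-0.2,0,0,0],[-0.2,0,0,0]]' | grep -E 'eef_pos|wrist|time'; done
```

```text
time_s: 9.37
eef_pos: [0.5834, 0.1181, 0.0282]
wrist_force: [-1.4, -0.9, -2.1]

time_s: 9.62
eef_pos: [0.5855, 0.1183, 0.0283]
wrist_force: [-3.0, -1.2, -2.1]

time_s: 9.87
eef_pos: [0.5875, 0.1185, 0.0283]
wrist_force: [-3.1, -3.4, -1.8]
```

```bash
for i in 1 2 3 4; do echo; python3 -m pendant '[[-0.1,0,0,0],[-0.2,0,0,0],[-0.3,0,0,0],[-0.3,0,0,0]]' | grep -E 'eef_pos|wrist'; done
```

```text
eef_pos: [0.5906, 0.1189, 0.0283]
wrist_force: [-2.7, -2.9, -2.5]

eef_pos: [0.5937, 0.1193, 0.0284]
wrist_force: [-2.5, -2.9, -1.8]

eef_pos: [0.5967, 0.1197, 0.0284]
wrist_force: [-1.9, -3.2, -2.2]

eef_pos: [0.5996, 0.1201, 0.0284]
wrist_force: [-2.6, -2.4, -1.9]
```

```bash
for i in 1 2 3 4; do echo; python3 -m pendant '[[-0.1,0,0,0],[-0.2,0,0,0],[-0.3,0,0,0],[-0.3,0,0,0]]' | grep -E 'eef_pos|wrist'; done
```

```text
eef_pos: [0.603, 0.1203, 0.0285]
wrist_force: [-1.4, -3.3, -1.9]

eef_pos: [0.6061, 0.1207, 0.0286]
wrist_force: [0.5, -3.7, -1.8]

eef_pos: [0.6084, 0.1217, 0.0284]
wrist_force: [-0.2, 0.4, -1.4]

eef_pos: [0.6099, 0.1218, 0.0278]
wrist_force: [-4.5, 0.1, -0.2]
```

```bash
for i in 1 2; do echo; python3 -m pendant '[[-0.05,0,0,0],[-0.05,0,0,0],[-0.05,0,0,0]]' | grep -E 'eef_pos|wrist|time'; done
```

```text
time_s: 12.78
eef_pos: [0.61, 0.1218, 0.0277]
wrist_force: [-6.9, -0.4, 2.6]

time_s: 13.03
eef_pos: [0.6101, 0.1218, 0.0276]
wrist_force: [-7.1, -0.5, 1.9]
```

```bash
for i in 1 2 3; do echo; python3 -m pendant '[[0.1,0,0,0],[0.2,0,0,0],[0.3,0,0,0],[0.4,0,0,0],[0.4,0,0,0]]' | grep -E 'eef_pos|wrist|time'; done
```

```text
time_s: 13.45
eef_pos: [0.6087, 0.1211, 0.0286]
wrist_force: [-0.1, -0.0, -1.6]

time_s: 13.87
eef_pos: [0.604, 0.1207, 0.0283]
wrist_force: [0.3, -0.3, -2.0]

time_s: 14.28
eef_pos: [0.6, 0.1202, 0.0282]
wrist_force: [0.1, -0.2, -0.7]
```

```bash
for i in 1 2 3; do echo; python3 -m pendant '[[0.1,0,0,0],[0.2,0,0,0],[0.2,0,0,0]]' | grep -E 'eef_pos|wrist|time'; done
```

```text
time_s: 14.53
eef_pos: [0.598, 0.1199, 0.0282]
wrist_force: [0.6, -0.7, -1.8]

time_s: 14.78
eef_pos: [0.597, 0.1198, 0.0286]
wrist_force: [4.3, 0.9, -3.1]

time_s: 15.03
eef_pos: [0.5964, 0.1199, 0.0293]
wrist_force: [6.6, 3.1, -1.5]
```

```bash
python3 -m pendant '[[0,0,0,0],[0,0,0,0],[0,0,0,0],[0,0,0,0],[0,0,0,0],[0,0,0,0]]' | grep -E 'eef_pos|wrist'; python3 -m pendant '[[-0.2,0,0,0],[-0.5,0,0,0],[-0.8,0,0,0],[-0.9,0,0,0],[-0.9,0,0.1,0],[-0.9,0,0.15,0],[-0.9,0,0.2,0],[-0.9,0,0.2,0]]'
```

```text
eef_pos: [0.5964, 0.12, 0.0294]
wrist_force: [6.5, 3.5, -2.1]
time_s: 16.2
eef_pos: [0.603, 0.1205, 0.0263]
eef_rot: [-0.0, -0.06, 0.998, -0.0]
wrist_force: [-0.3, -0.3, -0.9]
opening: 0.187
grasp_force: 59.2
```

```bash
python3 -m pendant '[[0,0,0.02,0],[0,0,0.02,0],[0,0,0.02,0],[0,0,0.02,0],[0,0,0.02,0],[0,0,0.02,0]]' 0.6; python3 -m pendant '[[0,0,-0.5,0],[0,0,-2,0],[0,0,-4,0],[0.5,0,-7,0],[2,0,-10,0],[5,0,-13,0],[9,0,-16,0],[13,0,-18,0],[16.5,0,-18,0],[18,0,-18,0],[18,0,-18,0]]'
python3 - <<'E'
from h import *
a=imaging.camera("scene")[:,:,::-1]; b=imaging.camera("top")[:,:,::-1]
cv2.imwrite("pics/f.png",np.hstack([cv2.resize(a[190:290,270:370],None,fx=4,fy=4,interpolation=2),cv2.resize(b[110:210,190:290],None,fx=4,fy=4,interpolation=2)]))
E
```

```text
time_s: 16.7
eef_pos: [0.6033, 0.1206, 0.0261]
eef_rot: [0.0, -0.06, 0.998, 0.0]
wrist_force: [1.3, -0.2, -0.7]
opening: 0.599
grasp_force: 0.0
time_s: 17.62
eef_pos: [0.4211, 0.0992, 0.2067]
eef_rot: [-0.0, -0.06, 0.998, -0.0]
wrist_force: [0.4, -0.0, 0.1]
opening: 0.599
grasp_force: 0.0
```

View pics/f.png

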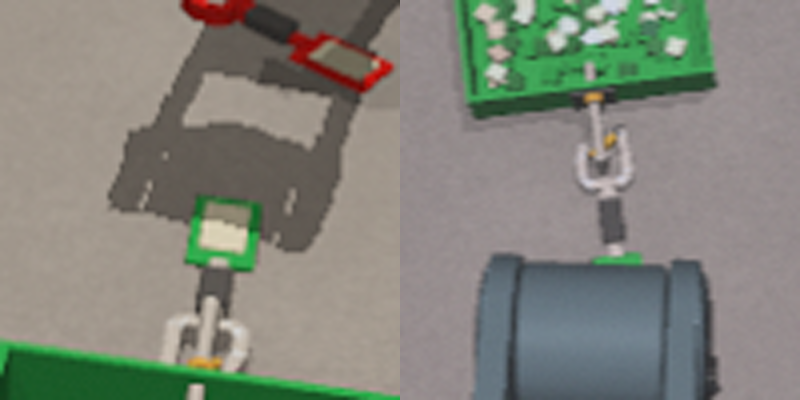

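The views show the clip lying flat with the eye bar inside the hook. In the top crop the leg ends near (600,155), just behind the shut brass gate at (603,142). The gripper is clear of everything.

```bash
python3 -c "
from bench import workorder
print(workorder.hand_in())"
```

```text
the job is handed in; nothing more can be done
None
```

The green-tag clip is snapped onto the green tray's eye; the gate held a tug of about 6.5 N along the pull (3.5 N sideways). It was left lying flat on the table with the gripper clear, and the job was handed in at about 18 s.

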